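# Close and lock the terminal hatch of a bench supply unit

### The job

The hatch on top of the cream bench supply unit has been left ajar: push it down until it lies fully closed on the case, then set your fingertips in the slot of its quarter-turn latch and turn the latch clockwise, seen from above, as far as its stop, so that the hatch is locked. Do it all by pushing from above: do not reach under the hatch to take hold of it or lift it further, and leave the things lying around where they are.

Things in the scene. Friction and masses are not known exactly. Their poses are not given: they have to be found in the camera images.
- console: The bench supply unit: cream and grey sheet-metal case fixed to the bench, 340 mm deep (its x), 460 mm wide (its y), 85 mm high. Origin: centre of its underside; z up; its operator's face looks along -x, towards the robot. The hatch is in the middle of its top. Fittings up to 12 mm high stand on the deck at its +y side (150 to 210 mm from the middle) and behind the hinge.
- hatch (a joint): Opening angle of the hatch, rad: 0 = lying fully closed on the case, 0.25 to 0.5 at the start; grows as the free edge rises. The hatch is a cream sheet 220 mm (hinge to free edge) by 240 mm wide, 4 mm thick. Its hinge is stiff: it stays at any angle and takes about 1 to 4 N of downward push near the free edge. Closed, its top face is 89 mm above the bench.
- hatch_hinge (a point): Middle of the hinge line, along the console's y at the hatch's far edge, level with the hatch's underside (85 mm above the bench). Axes turn with the hatch: x points from free edge to hinge, z out of the top face. In this frame the free edge is at x = -220 mm, the latch axis at x = -150 mm, y = 0, the top face at z = 4 mm.
- hatch_edge (a point): Middle of the hatch's free edge, on its top face. Moves and turns with the hatch (axes as hatch_hinge).
- seal: Black rubber seal, 4 mm thick, round the underside of the hatch, 20 mm in from its edges (origin and axes as hatch_hinge). Fingers have no business there.
- latch (a joint): Angle of the quarter-turn latch, rad: 0 = free, pi/2 = locked, a stop at each end; grows clockwise seen from above; 0 to 0.2 at the start. Turning takes about 0.1 N m throughout; it stays where left. A cam tongue under it, 66 mm long from the axis, swings under the front edge of the case's opening: it passes, with 3 mm to spare, only if the hatch is fully closed.
- latch_slot (a point): On the latch's axis, at the floor of its slot. The latch is a grey disc 92 mm in diameter in a black ring in the hatch, its top 3 mm above the hatch's. One slot with upright walls and closed ends runs straight across its middle: 68 mm long, 36 mm wide, 13 mm deep. Axes turn with the latch: y along the slot, x across it, z out of the disc. With the hatch closed the floor is 79 mm above the bench.
- latch_mark (a point): Small white mark on the top of the latch disc, 40 mm from its axis, beyond the slot's -y end and over the cam tongue. Latch free: the mark is at the -y side of the console and the slot lies along the hatch's width. Locked: the mark is towards the free edge and the slot points from hinge to free edge.
- screwdriver: Screwdriver, about 190 mm long, lying on the deck of the console to the -y side of the hatch. Leave alone.
- multimeter_mid (a point): Centre of a dark hand-held meter, 85 x 165 x 34 mm (with dial 42 mm), lying on the bench on the console's -y side. Leave alone.
- board_mid (a point): Centre of a breadboard with a small display on a grey plate, 110 x 190 x 17 mm, lying on the bench on the console's +y side. Leave alone.
- box_mid (a point): Centre of an open teal plastic box, 150 x 110 x 55 mm, on the bench on the console's -y side behind the meter. Leave alone.

How it is judged:
By the outcome, as a careful person would: the job done as asked, in the order asked, and still so for the second after the job is handed in, with the robot touching nothing.
It also fails if it takes over 43 s, if anything falls off the work surface, if the arm or the gripper's body presses on something with over 40 N, if the wrist force passes 120 N, or if a joint passes its speed limit or range.

### The arm

A 7-joint arm with a two-finger parallel gripper is mounted at the origin on the work surface. World frame = base frame: x ahead of the robot, y to its left, z up, the work surface at z = 0. Lengths are in mm, angles in rad, forces in N, time in s.
With the tool pointing down it reaches from about 400 to 850 mm from the base axis. Payload 4.5 kg.
Tool frame: the origin (TCP) lies at the very end of the fingers, on their centre line; the grasp point (between the pads) lies 19 mm behind it; z points along the fingers, x is the direction in which the jaws open and shut, and the axes are right-handed (so a half turn about z gives the same grasp; the last joint's range is limited). The gripper opens to 88 mm and grips with 3 to 60 N. Pads are 18 mm wide; open, the fingers measure 123 mm over their backs; the gripper's body (75 mm by 187 mm) begins 45 mm behind the grasp point.
Start: joints at [1.144, 0.689, -0.195, 1.565, 0.157, 0.902, -0.215], TCP at [277.946, -559.821, 238.743] pointing down, gripper open.
Joint ranges: [-3.01, 3.01], [-0.46, 2.08], [-1.47, 1.51], [0.13, 2.56], [-1, 4.14], [0.04, 2.09], [-2.66, 2.66]. Speed limits (rad/s): [2.57, 2.57, 3.14, 3.14, 3.14, 3.14, 3.14].

### API

Orientations are given as a 3x3 rotation matrix whose columns are the frame's x, y, z axes.
In Python, from station import bot gives the robot as it stands. The module is installed in compiled form; this text tells all that it offers.
- The arm moves only by the tool send_rows, never from a script. Its argument "targets" is a list of rows, each a list of 5 numbers: the finger opening in m, from 0 to 0.0881, then the shift along the tool's x, y, z in m, then the turn about the tool's z in degrees. In form: [[grip, dx, dy, dz, yaw], ...]. A call has 1 to 10 rows; each row shifts and turns the commanded pose from where the row before left it, along the tool's axes as they then stand; what a row does not reach is not made up. A row lasts 1/8 s, in which the tool goes at most 62.5 mm and 10.7 degrees, less where a joint would pass 70% of its speed; a pose out of reach is approached as far as the arm can. A call with a gripper value outside its range is refused whole. The fingers move at their own pace and stop on an object; "newtons" is the grip in N (left out, the last holds). Time passes only in rows, so rows that do not move let the fingers close. It gives the time, the measured TCP pose, the force and the opening at its end, in the units of the state.
- bot.get_obs(): the state, without advancing time (a new reading comes with each control period).
- bot.read_camera(name): name is "scene" or "top" or "wrist"; returns the picture (384x512x3 uint8, red, green, blue); there is no depth.
- bot.camera_model(name): a dict with "mtx" (3x3 intrinsics, pixels), "dist" ([k1, k2, p1, p2, k3] as OpenCV has them; the pictures are not rectified), "rvec" (rotation vector, rad) and "tvec" (3), from world to camera coordinates, as OpenCV has them. Camera axes: x right, y down, z forward; pixel columns grow to the right and rows downward; lengths in mm; the calibration is good to about 2 mm. A picture is of the moment at which its call begins: read the wrist's pose just before it. camera_model takes no time and is no camera call; for the wrist camera it gives the pose at the moment of the call.
- bot.sign_off(): hands the job in, once; it reports no verdict.
The state is a dict: "t": time; "joints": joint angles; "dq": joint speeds; "effort": joint torques, N m; "eef_pos": TCP position; "eef_rot": TCP orientation; "wrist_force": force on the tool from outside, world axes, zero at the start; "moment": the same for the moment, N m; "opening": finger opening in mm.
Only numpy, scipy, OpenCV 4.12 (cv2) and the standard library are available. Lean on these libraries where they do the work, as an engineer would, in place of code of your own. Each camera call takes 0.05 s, during which the arm holds its last target.

## Working session

There is one attempt and no reset: what is moved stays moved. The work goes in short steps, Python scripts to look and compute and a tool call to move; the robot and the scene stay as the last step left them, time stands still between calls to the robot, and variables do not carry over. Pictures are saved under pics/ and viewed, and the job is handed in when it is done.

Besides the shell and the picture viewer there is one more tool, called after "Emit:" as name([rows], argument=value, ...), one row to a line, values as JSON. send_rows: Moves the arm, as the interface text tells. Its arguments: {"type":"object","properties":{"targets":{"type":"array","items":{"type":"array","items":{"type":"number"}}},"newtons":{"type":"number"}},"required":["targets"]}

```bash
mkdir -p pics; cat > h.py <<'E'
import numpy as np, cv2
from station import bot
def save(n,f):
    im=bot.read_camera(n); cv2.imwrite('pics/'+f,im[:,:,::-1]); return im
def ray(m,px):
    u=cv2.undistortPoints(np.array([[px]],float),np.array(m['mtx']),np.array(m['dist']))[0,0]
    R=cv2.Rodrigues(np.array(m['rvec'],float))[0]; t=np.array(m['tvec'],float).ravel()
    return -R.T@t, R.T@np.array([u[0],u[1],1.])
def onz(m,px,z):
    c,d=ray(m,px); return c+d*(z-c[2])/d[2]
def tri(m1,p1,m2,p2):
    c1,d1=ray(m1,p1);c2,d2=ray(m2,p2)
    d1/=np.linalg.norm(d1);d2/=np.linalg.norm(d2)
    s=np.linalg.lstsq(np.c_[d1,-d2],c2-c1,rcond=None)[0]
    a=c1+s[0]*d1;b=c2+s[1]*d2
    return (a+b)/2,np.linalg.norm(a-b)
def proj(m,X):
    return cv2.projectPoints(np.array(X,float).reshape(-1,3),np.array(m['rvec'],float),np.array(m['tvec'],float),np.array(m['mtx']),np.array(m['dist']))[0].reshape(-1,2)
E
python3 - <<'E'
from h import *
o=bot.get_obs(); print(o['t'],o['eef_pos'],np.round(o['eef_rot'],3),o['opening'],o['wrist_force'])
save('scene','s0.png');save('top','t0.png')
for n in('scene','top'):
    m=bot.camera_model(n); print(n,ray(m,(256,192)))
E
```

```text
0.0 [ 277.57319973 -559.28027391  237.92355655] [[ 0.445 -0.896 -0.001]
 [-0.896 -0.445  0.002]
 [-0.002  0.    -1.   ]] 88.03076596072827 [-0.23663403  1.18567489 -0.41512465]
scene (array([1071.11267123, -649.71425196, 1371.88247293]), array([-0.33451211,  0.43268785, -0.83742675]))
top (array([ 339.78033187,   17.24413935, 1392.67744924]), array([ 0.15605264, -0.00497744, -0.98773767]))
```

View pics/s0.png

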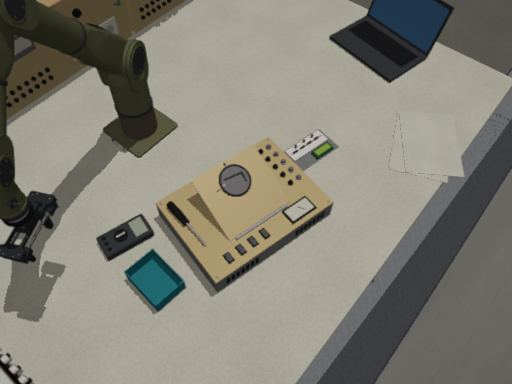

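View pics/t0.png

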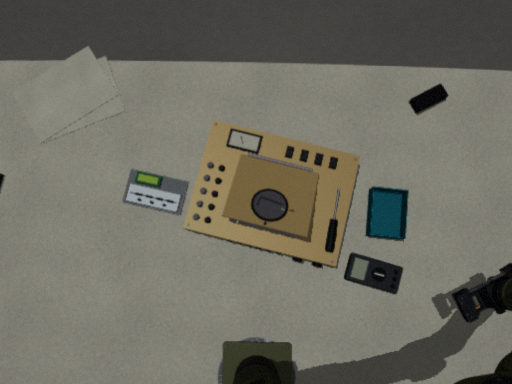

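The scene view shows the console centred at about (245,210), with the latch disc at (235,180). In the top view the console's corners are near (215,122), (358,156), (336,266) and (185,228), and the disc is at (269,205). I'll enlarge both.

```bash
python3 - <<'E'
import cv2
a=cv2.imread('pics/t0.png')[110:280,175:370];cv2.imwrite('pics/t0c.png',cv2.resize(a,None,fx=4,fy=3.5*4/3.5*0.85,interpolation=cv2.INTER_CUBIC) if 0 else cv2.resize(a,None,fx=3.5,fy=3.5,interpolation=cv2.INTER_CUBIC))
a=cv2.imread('pics/s0.png')[130:290,150:340];cv2.imwrite('pics/s0c.png',cv2.resize(a,None,fx=3.5,fy=3.5,interpolation=cv2.INTER_CUBIC))
E
```

```text
(no output)
```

View pics/t0c.png

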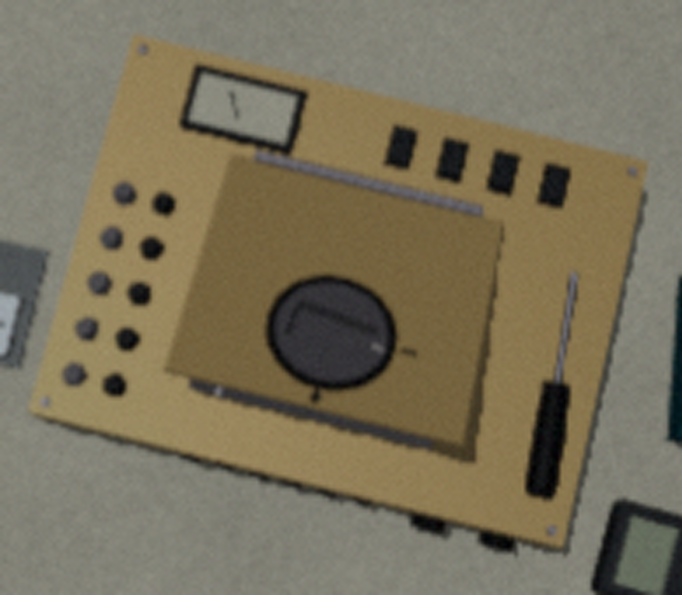

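View pics/s0c.png

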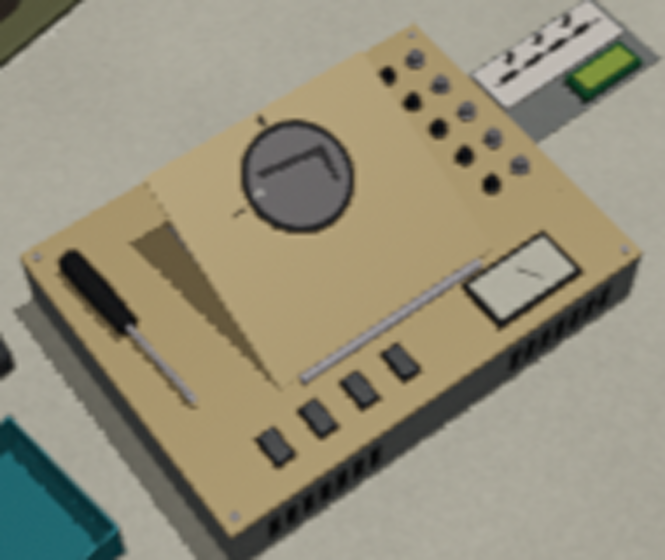

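```bash
python3 - <<'E'
from h import *
T=bot.camera_model('top');S=bot.camera_model('scene')
ft=lambda c:((c[0]+.5)/3.5-.5+175,(c[1]+.5)/3.5-.5+110)
fs=lambda c:((c[0]+.5)/3.5-.5+150,(c[1]+.5)/3.5-.5+130)
tc=dict(FL=(138,38),FR=(645,165),NR=(566,550),NL=(32,412))
sc=dict(NL=(413,25),FL=(640,258),FR=(235,540),NR=(22,258))
for k in tc: print(k,onz(T,ft(tc[k]),85).round(),onz(S,fs(sc[k]),85).round(),tri(T,ft(tc[k]),S,fs(sc[k])))
P=np.array([(onz(T,ft(tc[k]),85)+onz(S,fs(sc[k]),85))[:2]/2 for k in ('FL','FR','NR','NL')])
M=np.array([[170,230],[170,-230],[-170,-230],[-170,230]],float)
c=P.mean(0);H=(M.T@(P-c));a=np.arctan2(H[0,1]-H[1,0],H[0,0]+H[1,1])
R=np.array([[np.cos(a),-np.sin(a)],[np.sin(a),np.cos(a)]])
print('c',c,'yaw',np.degrees(a)); print((P-c-M@R.T).round(1))
def loc(X): return np.r_[R.T@(X[:2]-c),X[2]].round(1)
for n,t,s in [('mark',(378,347),(258,192)),('disc',(332,332),(298,176)),('edgeR',(472,458),(148,183)),('edgeL',(165,372),(365,63)),('hR',(483,210),(303,380)),('hL',(257,156),(482,262))]:
    X,e=tri(T,ft(t),S,fs(s)); print(n,X.round(1),round(e,1),loc(X))
E
```

```text
FL [765. 142.  85.] [772. 139.  85.] (array([769.13793955, 144.21069838,  74.25668988]), np.float64(2.9399201496432075))
FR [ 660. -298.   85.] [ 670. -301.   85.] (array([ 664.57060509, -299.66288275,   72.26838518]), np.float64(5.1189771254537675))
NR [ 331. -226.   85.] [ 340. -223.   85.] (array([ 333.48501708, -224.31486226,   79.57179998]), np.float64(8.447851203033757))
NL [438. 220.  85.] [442. 221.  85.] (array([439.0005182 , 222.18075667,  81.77925136]), np.float64(3.2209412790218352))
c [552.08403343 -40.82461195] yaw -13.228381552156328
[[-1.7 -3.7]
 [ 0.1  3.8]
 [ 1.2  1. ]
 [ 0.4 -1.1]]
mark [489.4 -64.1 154.2] 0.2 [-55.7 -37.  154.2]
disc [502.3 -26.6 149.1] 2.5 [-51.8   2.4 149.1]
edgeR [ 407.9 -131.1  165.9] 18.5 [-119.7 -120.9  165.9]
edgeL [468.1 107.1 154.5] 5.4 [-115.6  124.8  154.5]
hR [ 617.5 -156.2   88.8] 3.1 [ 90.1 -97.4  88.8]
hL [662.7  38.7  87.2] 6.5 [ 89.5 102.8  87.2]
```

Console: centre (552,-41), yaw -13.2°. Hinge is at local x ≈ +90 and the hatch angle is about 0.35. I'll yaw the tool to the console axes (tool x = console y, tool y = console x) and close the fingers for the push.

Emit:
send_rows([
  [0.0, 0, 0, -0.005, -10],
  [0.0, 0, 0, -0.005, -10],
  [0.0, 0, 0, -0.005, -10],
  [0.0, 0, 0, -0.005, -10],
  [0.0, 0, 0, -0.005, -10],
  [0.0, 0, 0, -0.005, -10],
  [0.0, 0, 0, -0.005, -10],
  [0.0, 0, 0, -0.005, -10],
  [0.0, 0, 0, 0, -10],
  [0.0, 0, 0, 0, -10],
], newtons=40)

```text
t: 1.35
eef_pos: [277.6, -559.7, 278.3]
eef_rot: [[0.802, 0.598, -0.001], [0.598, -0.802, 0.001], [-0.0, -0.001, -1.0]]
wrist_force: [-0.2, -0.2, -0.3]
opening: 0.4
```

Emit:
send_rows([
  [0.0, 0, 0, 0, -10],
  [0.0, 0, 0, 0, -10],
  [0.0, 0, 0, 0, -10],
  [0.0, 0, 0, 0, -10],
  [0.0, 0.04, 0.02, 0, 0],
  [0.0, 0.04, 0.02, 0, 0],
  [0.0, 0.05, 0.01, 0, 0],
  [0.0, 0.05, 0, 0, 0],
  [0.0, 0.05, 0, 0, 0],
  [0.0, 0.05, 0, 0, 0],
])

```text
t: 2.6
eef_pos: [392.3, -297.9, 278.5]
eef_rot: [[0.235, 0.972, -0.0], [0.972, -0.235, 0.0], [0.0, -0.0, -1.0]]
wrist_force: [-0.5, 0.1, 1.4]
opening: 0.3
```

```bash
python3 - <<'E'
from h import *
o=bot.get_obs(); print(o['t'],o['eef_pos'],np.round(o['eef_rot'],3),o['opening'],o['wrist_force'],o['joints'])
E
```

```text
2.6 [ 392.30652486 -297.88040667  278.49183136] [[ 0.235  0.972 -0.   ]
 [ 0.972 -0.235  0.   ]
 [ 0.    -0.    -1.   ]] 0.2562081585350874 [-0.52027059  0.11463916  1.35559039] [ 1.11739685  0.58500133 -0.90400363  1.88313297  0.56211695  0.95095992
  1.28544827]
```

Emit:
send_rows([
  [0.0, 0.05, -0.008, 0, 0],
  [0.0, 0.05, 0, 0, 0],
  [0.0, 0.05, 0, 0, 0],
  [0.0, 0.05, 0, 0, 0],
  [0.0, 0.05, 0, 0, 0],
  [0.0, 0.037, 0, 0, 0],
  [0.0, 0, 0, 0, 0],
  [0.0, 0, 0, 0, 0],
])

```text
t: 3.6
eef_pos: [451.6, -19.5, 278.4]
eef_rot: [[0.236, 0.972, -0.001], [0.972, -0.236, -0.001], [-0.001, -0.001, -1.0]]
wrist_force: [0.3, -0.3, -0.0]
opening: 0.3
```

```bash
python3 - <<'E'
from h import *
o=bot.get_obs(); print(o['t'],o['eef_pos'],o['wrist_force'],o['joints'])
W=bot.camera_model('wrist');save('wrist','w1.png');save('top','t1.png');save('scene','s1.png')
print(ray(W,(256,192)))
E
```

```text
3.6 [451.61902726 -19.47590884 278.36184415] [ 0.28517666 -0.25203061 -0.01932879] [ 0.52088423  0.52123788 -0.88748454  1.98979445  0.52676856  0.87782681
  0.68063463]
(array([377.54850422,  -0.74511461, 424.21473556]), array([ 0.29851749, -0.07302424, -0.95171264]))
```

View pics/w1.png

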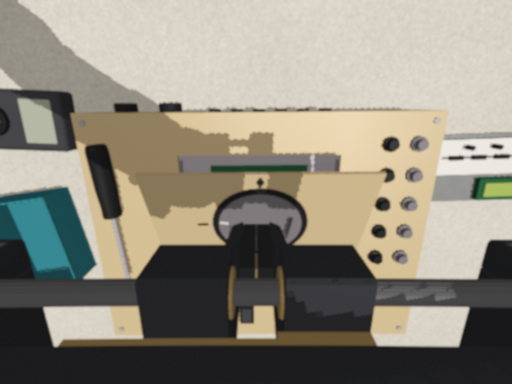

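View pics/s1.png

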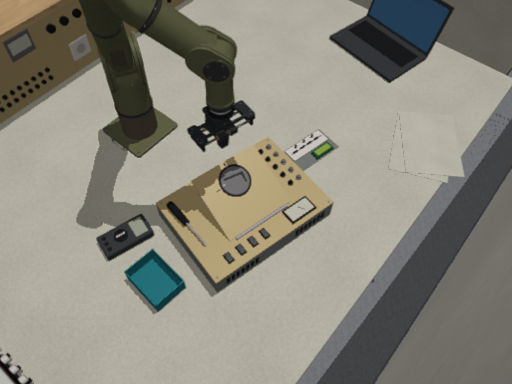

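```bash
python3 - <<'E'
from h import *
W=bot.camera_model('wrist')
for p in [(74,113),(447,112),(82,122),(436,121),(122,328),(398,327)]: print(p,onz(W,p,85).round(1))
A=onz(W,(74,113),85);B=onz(W,(447,112),85);print(np.linalg.norm(A-B), np.degrees(np.arctan2(B[1]-A[1],B[0]-A[0]))-90)
for z in (150,160,170,180):
  a,b=onz(W,(135,173),z),onz(W,(386,173),z); print(z,np.linalg.norm(a-b),a,b)
E
```

```text
(74, 113) [ 333.5 -218.7   85. ]
(447, 112) [439.8 221.9  85. ]
(82, 122) [ 345.6 -213.8   85. ]
(436, 121) [447.4 208.7  85. ]
(122, 328) [ 652.7 -285.6   85. ]
(398, 327) [753.  136.4  85. ]
453.22856864763247 -13.563716234214809
150 264.56145253898717 [ 413.04194593 -141.39739986  150.        ] [475.65926145 115.64702036 150.        ]
160 254.915883178062 [ 411.75028113 -136.28681191  160.        ] [472.08465008 111.38610026 160.        ]
170 245.27031381713675 [ 410.45861633 -131.17622395  170.        ] [468.51003871 107.12518016 170.        ]
180 235.62474445621154 [ 409.16695153 -126.065636    180.        ] [464.93542734 102.86426005 180.        ]
```

Emit:
send_rows([
  [0.0, 0.04, 0.015, 0.02, 0],
  [0.0, 0.037, 0, 0.03, 0],
  [0.0, 0, 0, 0.03, 0],
  [0.0, 0, 0, 0.02, 0],
  [0.0, 0, 0, 0.01, 0],
  [0.0, 0, 0, 0.01, 0],
  [0.0, 0, 0, 0.01, 0],
  [0.0, 0, 0, 0.01, 0],
  [0.0, 0, 0, 0, 0],
])

```text
t: 4.88
eef_pos: [484.4, 52.6, 138.1]
eef_rot: [[0.235, 0.972, -0.001], [0.972, -0.235, -0.0], [-0.001, -0.001, -1.0]]
wrist_force: [-0.5, 0.4, -1.1]
opening: 0.3
```

Emit:
send_rows([
  [0.0, 0, 0, 0.01, 0],
  [0.0, 0, 0, 0.01, 0],
  [0.0, 0, 0, 0.01, 0],
  [0.0, 0, 0, 0.01, 0],
  [0.0, 0, 0, 0, 0],
])

```text
t: 5.5
eef_pos: [484.4, 52.5, 97.8]
eef_rot: [[0.235, 0.972, -0.001], [0.972, -0.235, -0.001], [-0.001, -0.001, -1.0]]
wrist_force: [0.2, -0.1, -0.6]
opening: 0.3
```

```bash
python3 - <<'E'
from h import *
im=save('wrist','w2.png');b=save('scene','s2.png')[130:290,150:340]
cv2.imwrite('pics/s2c.png',cv2.resize(b,None,fx=3.5,fy=3.5,interpolation=cv2.INTER_CUBIC)[:,:,::-1])
E
```

```text
(no output)
```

View pics/w2.png

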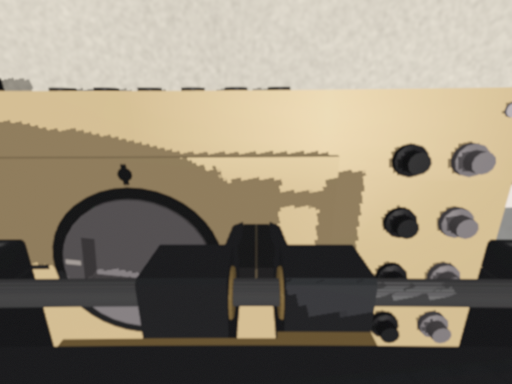

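View pics/s2c.png

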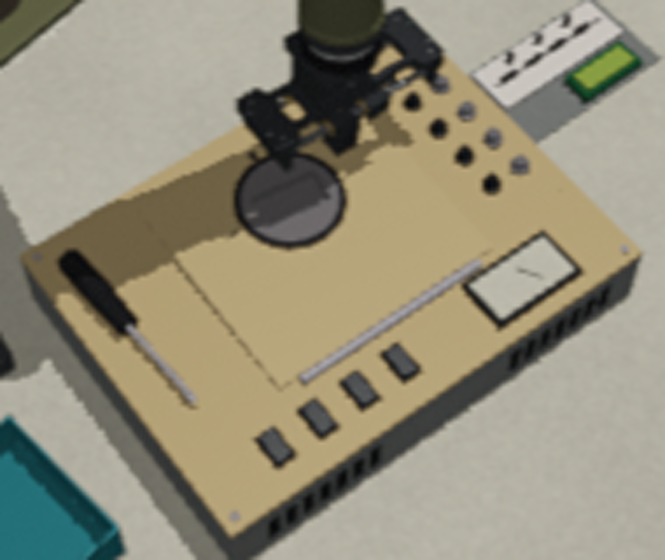

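The hatch has followed the fingers and is nearly closed, with only a thin line left at its edge. I'll keep pressing until the force shows it has bottomed.

Emit:
send_rows([
  [0.0, 0, 0, 0.006, 0],
  [0.0, 0, 0, 0.003, 0],
  [0.0, 0, 0, 0, 0],
])

```text
t: 5.98
eef_pos: [484.7, 52.6, 89.5]
eef_rot: [[0.235, 0.972, -0.0], [0.972, -0.235, -0.0], [-0.0, -0.0, -1.0]]
wrist_force: [-0.5, 0.0, -0.1]
opening: 0.7
```

Emit:
send_rows([
  [0.0, 0, 0, 0.002, 0],
  [0.0, 0, 0, 0.001, 0],
  [0.0, 0, 0, 0, 0],
])

```text
t: 6.35
eef_pos: [484.8, 52.6, 89.3]
eef_rot: [[0.235, 0.972, 0.003], [0.972, -0.235, -0.002], [-0.001, 0.003, -1.0]]
wrist_force: [-4.9, -1.5, 29.9]
opening: 0.4
```

Contact at z = 89.3 with 30 N, so the hatch is closed. Now lift and move past the latch to look at the slot, opening the fingers a bit.

Emit:
send_rows([
  [0.0, 0, 0, -0.01, 0],
  [0.0, 0, 0, -0.03, 0],
  [0.026, -0.02, 0.02, -0.04, 0],
  [0.026, -0.055, 0.03, -0.03, 0],
  [0.026, 0, 0.03, 0, 0],
  [0.026, 0, 0, 0, 0],
  [0.026, 0, 0, 0, 0],
])

```text
t: 7.22
eef_pos: [542.0, -32.1, 193.3]
eef_rot: [[0.234, 0.972, -0.002], [0.972, -0.234, 0.0], [-0.0, -0.002, -1.0]]
wrist_force: [-0.0, -0.2, 0.9]
opening: 26.1
```

```bash
python3 - <<'E'
from h import *
o=bot.get_obs(); print(o['t'],o['eef_pos'],o['wrist_force'],o['opening'])
np.save('W3.npy',bot.camera_model('wrist'),allow_pickle=True)
save('wrist','w3.png');b=save('scene','s3.png')[130:290,150:340]
cv2.imwrite('pics/s3c.png',cv2.resize(b,None,fx=3.5,fy=3.5,interpolation=cv2.INTER_CUBIC)[:,:,::-1])
E
```

```text
7.225 [541.95089829 -32.08787816 193.27811693] [-0.01934365 -0.19628305  0.86560899] 26.108708277267393
```

View pics/w3.png

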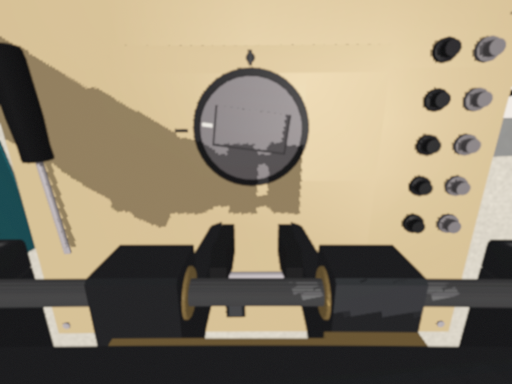

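View pics/s3c.png

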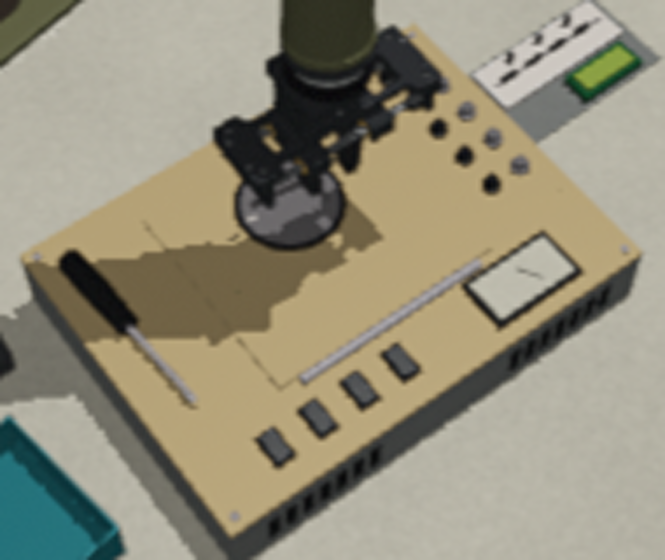

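```bash
python3 - <<'E'
from h import *
W=np.load('W3.npy',allow_pickle=True).item()
im=cv2.imread('pics/w3.png');hsv=cv2.cvtColor(im,cv2.COLOR_BGR2HSV)
m=((hsv[:,:,1]<70)).astype(np.uint8); m[:55]=0;m[200:]=0;m[:,:190]=0;m[:,315:]=0
cs,_=cv2.findContours(m,cv2.RETR_EXTERNAL,cv2.CHAIN_APPROX_NONE);c=max(cs,key=cv2.contourArea)
P=np.array([onz(W,tuple(p[0].astype(float)),91)[:2] for p in c],np.float32)
(cx,cy),r=cv2.minEnclosingCircle(P);print('ring',cx,cy,r,cv2.fitEllipse(P))
mk=onz(W,(207,125),92);print('mark',mk,np.linalg.norm(mk[:2]-[cx,cy]))
R=bot.get_obs()['eef_rot']
print('mark in tool xy',(R.T@(mk-np.array([cx,cy,92]))))
q=[onz(W,p,92) for p in [(215,105),(290,115),(286,153),(213,145)]]
for p in q: print('slot corner tool xy',(R.T@(p-np.array([cx,cy,92]))).round(1))
for p in ((223,253),(291,253)): pass
t=bot.get_obs()['eef_pos']; print('delta tool',(R.T@(np.array([cx,cy,89])-t)).round(1))
a=im[60:200,180:320];cv2.imwrite('pics/w3c.png',cv2.resize(a,None,fx=4,fy=4,interpolation=cv2.INTER_CUBIC))
E
```

```text
ring 496.53948974609375 -3.161449909210205 73.77233123779297 ((489.6258850097656, -12.176176071166992), (118.01636505126953, 126.05533599853516), 93.5887451171875)
mark [473.26804502 -60.39318527  92.        ] 61.78213068006201
mark in tool xy [-6.10748840e+01 -9.32140094e+00  4.12772654e-02]
slot corner tool xy [-53.1 -26.5   0.1]
slot corner tool xy [ 13.5 -18.    0. ]
slot corner tool xy [11.1 16.1 -0. ]
slot corner tool xy [-56.5   8.7   0. ]
delta tool [ 17.4 -50.7 104.5]
```

View pics/w3c.png

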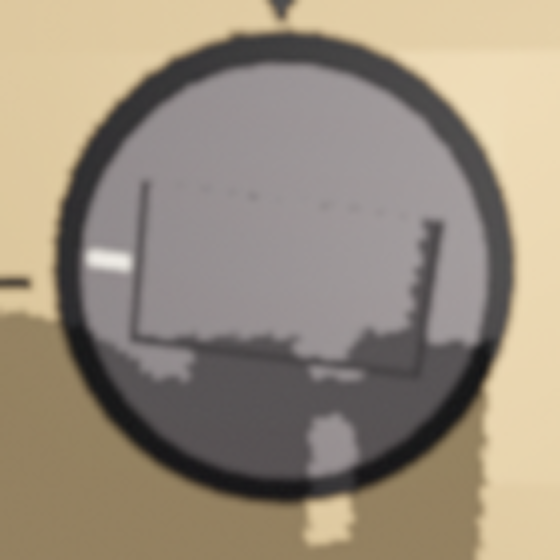

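```bash
python3 - <<'E'
from h import *
W=np.load('W3.npy',allow_pickle=True).item()
f=lambda c:((c[0]+.5)/4-.5+180,(c[1]+.5)/4-.5+60)
R=bot.get_obs()['eef_rot'];t=bot.get_obs()['eef_pos'];g=lambda c,z=92:R.T@(onz(W,f(c),z)-t)
D=[g(p)[:2] for p in [(80,265),(490,270),(285,62),(285,480)]]
print('disc diam',np.linalg.norm(D[0]-D[1]),np.linalg.norm(D[2]-D[3])); ctr=np.array([(D[0][0]+D[1][0])/2,(D[2][1]+D[3][1])/2]);print('ctr tool',ctr)
C=[g(p)[:2] for p in [(147,180),(440,220),(415,378),(132,338)]]
for p in C: print((p-ctr).round(1))
print('slot ctr',np.mean(C,0)); m=g((108,260))[:2]-ctr;print('mark',m,np.degrees(np.arctan2(-m[1],-m[0])))
u=(C[1]-C[0]+C[2]-C[3]);print('slot yaw',np.degrees(np.arctan2(u[1],u[0])))
print('ctr world',t+R@np.r_[ctr,0])
E
```

```text
disc diam 92.68220207750302 92.63408459839047
ctr tool [ -4.06426408 -55.21770174]
[-30.4 -22.3]
[ 34.6 -13.8]
[30.1 21.7]
[-35.4  12.4]
slot ctr [ -4.32566173 -55.70057248]
mark [-39.957262    -5.09050619] 7.260301320930544
slot yaw 7.771945965302601
ctr world [487.2938081  -22.94861225 193.50005758]
```

Disc and slot sizes match (92.7 mm and 66 × 36 mm). The axis is at tool offset (-4, -55.5) mm, and the slot is turned +7.5°. Align above it.

Emit:
send_rows([
  [0.024, -0.004, -0.03, 0.02, 0],
  [0.024, 0, -0.0255, 0.03, 7.5],
  [0.024, 0, 0, 0.015, 0],
  [0.024, 0, 0, 0, 0],
  [0.024, 0, 0, 0, 0],
])

```text
t: 7.95
eef_pos: [489.8, -23.4, 129.2]
eef_rot: [[0.359, 0.933, 0.002], [0.933, -0.359, 0.0], [0.001, 0.002, -1.0]]
wrist_force: [0.5, -0.7, 0.8]
opening: 24.1
```

```bash
python3 - <<'E'
from h import *
o=bot.get_obs(); print(o['t'],o['eef_pos'],o['wrist_force'],o['opening'],o['joints'])
save('wrist','w4.png');save('scene','s4.png')
b=save('top','t4.png')[110:280,175:370];cv2.imwrite('pics/t4c.png',cv2.resize(b,None,fx=3.5,fy=3.5,interpolation=cv2.INTER_CUBIC)[:,:,::-1])
E
```

```text
7.95 [489.84282265 -23.40942436 129.24647771] [ 0.52442944 -0.65335328  0.81625639] 24.1120079668901 [ 0.33050358  0.76407537 -0.61922069  2.05316166  0.8175447   0.58268551
  0.33187494]
```

View pics/w4.png

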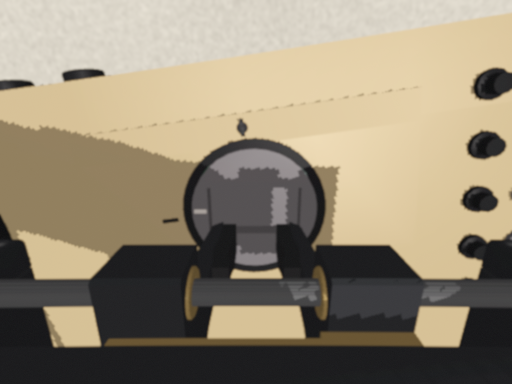

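```bash
python3 - <<'E'
from h import *
im=cv2.imread('pics/w4.png')[130:280,175:335];cv2.imwrite('pics/w4c.png',cv2.resize(im,None,fx=4,fy=4,interpolation=cv2.INTER_CUBIC))
o=bot.get_obs();W=bot.camera_model('wrist');print(proj(W,o['eef_pos']), [proj(W,o['eef_pos']+o['eef_rot']@np.array([s*29.5,y,0])).round(1) for s in(-1,1) for y in(-9,9)])
print(o['eef_pos'])
E
```

```text
[[254.92425028 238.04190862]] [array([[205.5, 224.4]]), array([[207.1, 251.2]]), array([[304.4, 224.5]]), array([[302.8, 251.3]])]
[489.37581166 -23.73775688 129.28048641]
```

View pics/w4c.png

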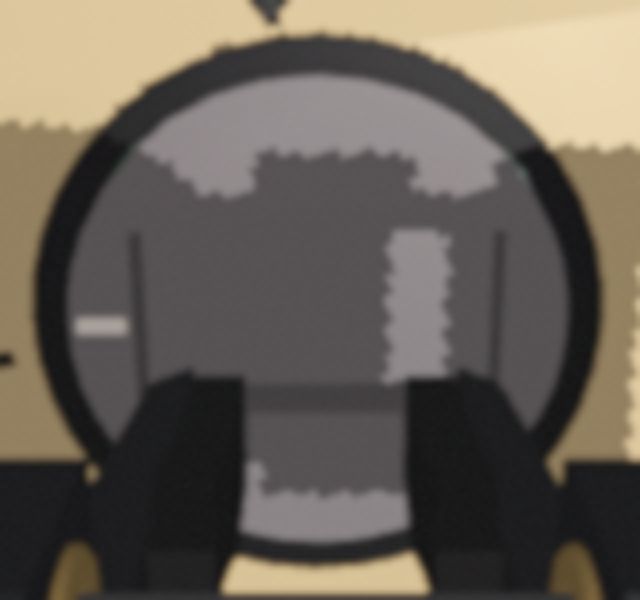

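```bash
python3 - <<'E'
from h import *
o=bot.get_obs();W=bot.camera_model('wrist');R=o['eef_rot'];t=o['eef_pos']
f=lambda c:((c[0]+.5)/4-.5+175,(c[1]+.5)/4-.5+130)
g=lambda c,z=92:(R.T@(onz(W,f(c),z)-t)).round(1)[:2]
for n,c,z in[('FL',(130,230),92),('FR',(505,230),92),('B',(325,411),92),('Bfloor',(325,384),79),('mark',(101,326),92),('discL',(66,310),92),('discR',(572,310),92),('discT',(320,72),92),('discB',(325,543),92)]: print(n,g(c,z))
E
```

```text
FL [-34.4 -21. ]
FR [ 32.8 -21. ]
B [ 0.6 14.8]
Bfloor [ 0.6 15.4]
mark [-40.7  -2.5]
discL [-46.9  -5.6]
discR [45.9 -5.6]
discT [ -0.3 -49.3]
discB [ 0.6 43.5]
```

Emit:
send_rows([
  [0.024, -0.0005, -0.003, 0.01, 0],
  [0.024, 0, 0, 0.012, 0],
  [0.024, 0, 0, 0.012, 0],
  [0.024, 0, 0, 0.006, 0],
  [0.024, 0, 0, 0.006, 0],
  [0.024, 0, 0, 0, 0],
])

```text
t: 8.85
eef_pos: [485.2, -23.1, 82.4]
eef_rot: [[0.36, 0.933, -0.0], [0.933, -0.36, -0.0], [-0.0, -0.0, -1.0]]
wrist_force: [-0.2, 0.2, -0.1]
opening: 24.2
```

```bash
python3 - <<'E'
from h import *
o=bot.get_obs(); print(o['t'],o['eef_pos'],o['wrist_force'],o['opening'],o['joints'][6])
im=save('wrist','w5.png')
E
```

```text
8.85 [485.24277057 -23.09870462  82.37074796] [-0.17416386  0.15592258 -0.05610129] 24.176372546833832 0.2180797840128952
```

View pics/w5.png

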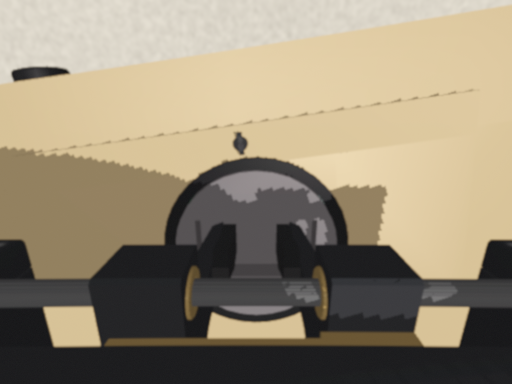

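The fingertips are inside the slot with no contact force (tip at 82.4 mm, floor at 79 mm). Start turning.

Emit:
send_rows([
  [0.028, 0, 0, 0, 0],
  [0.028, 0, 0, 0, 7],
  [0.028, 0, 0, 0, 7],
  [0.028, 0, 0, 0, 7],
  [0.028, 0, 0, 0, 7],
  [0.028, 0, 0, 0, 7],
  [0.028, 0, 0, 0, 0],
])

```text
t: 9.78
eef_pos: [486.1, -24.1, 83.1]
eef_rot: [[0.83, 0.558, 0.001], [0.558, -0.83, -0.002], [0.0, 0.002, -1.0]]
wrist_force: [1.8, -3.2, -0.5]
opening: 28.1
```

```bash
python3 - <<'E'
from h import *
o=bot.get_obs(); print(o['t'],o['eef_pos'],o['wrist_force'],o['moment'],o['opening'],o['joints'][6])
im=save('wrist','w6.png')
E
```

```text
9.775 [486.10748157 -24.05677113  83.05634375] [ 1.8087489  -3.22836315 -0.46450396] [-0.67633904 -0.51045268  0.12368925] 28.120768594941996 -0.22362157423414464
```

View pics/w6.png

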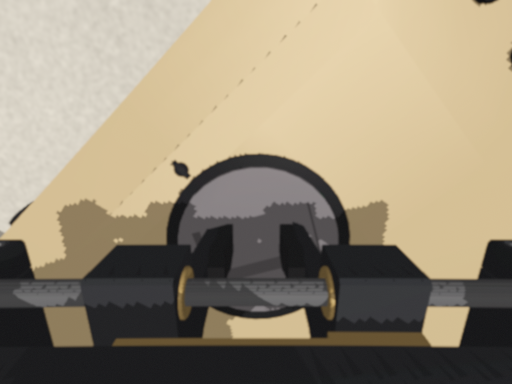

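The latch is following with about 15° of lag, at 0.12 N m and small side forces. Continue.

Emit:
send_rows([
  [0.028, 0, 0, 0, 7],
  [0.028, 0, 0, 0, 7],
  [0.028, 0, 0, 0, 7],
  [0.028, 0, 0, 0, 7],
  [0.028, 0, 0, 0, 7],
  [0.028, 0, 0, 0, 7],
  [0.028, 0, 0, 0, 7],
  [0.028, 0, 0, 0, 7],
  [0.028, 0, 0, 0, 0],
])

```text
t: 10.95
eef_pos: [485.8, -23.3, 82.9]
eef_rot: [[0.927, -0.374, 0.001], [-0.374, -0.927, -0.0], [0.001, -0.0, -1.0]]
wrist_force: [2.0, -2.7, -0.2]
opening: 27.9
```

```bash
python3 - <<'E'
from h import *
o=bot.get_obs(); print(o['t'],o['eef_pos'],o['wrist_force'],o['moment'],o['opening'],o['joints'][6])
im=save('wrist','w7.png')
E
```

```text
10.95 [485.75039097 -23.2939587   82.87242121] [ 2.01346825 -2.68860382 -0.19611509] [-0.57163231 -0.37044628  0.01651543] 27.866073520922072 -0.8159194884159731
```

View pics/w7.png

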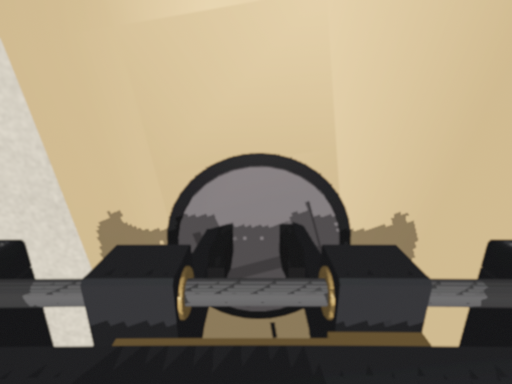

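Emit:
send_rows([
  [0.028, 0, 0, 0, 4],
  [0.028, 0, 0, 0, 3],
  [0.028, 0, 0, 0, 0],
])

```text
t: 11.38
eef_pos: [485.6, -23.2, 82.8]
eef_rot: [[0.874, -0.485, 0.001], [-0.485, -0.874, -0.0], [0.001, -0.0, -1.0]]
wrist_force: [1.6, -3.1, 0.9]
opening: 28.2
```

```bash
python3 - <<'E'
from h import *
o=bot.get_obs(); print(o['t'],o['eef_pos'],o['wrist_force'],o['moment'],np.degrees(np.arctan2(o['eef_rot'][1][0],o['eef_rot'][0][0])))
E
```

```text
11.375 [485.64626292 -23.22572532  82.78896822] [ 1.6169506  -3.10519696  0.92130453] [-0.66236399 -0.29460441  0.08256716] -29.03502986744146
```

Emit:
send_rows([
  [0.028, 0, 0, 0, 3],
  [0.028, 0, 0, 0, 2],
  [0.028, 0, 0, 0, 0],
])

```text
t: 11.75
eef_pos: [485.4, -23.2, 82.8]
eef_rot: [[0.829, -0.559, 0.0], [-0.559, -0.829, -0.001], [0.0, 0.0, -1.0]]
wrist_force: [1.3, -4.9, 4.0]
opening: 28.1
```

```bash
python3 - <<'E'
from h import *
o=bot.get_obs(); print(o['t'],o['eef_pos'],o['wrist_force'],o['moment'],np.degrees(np.arctan2(o['eef_rot'][1][0],o['eef_rot'][0][0])))
save('wrist','w8.png')
E
```

```text
11.75 [485.41714023 -23.24149517  82.81522519] [ 1.32150771 -4.8529147   4.03955198] [-0.90143002 -0.21932108  1.18365936] -33.95359717084135
```

View pics/w8.png

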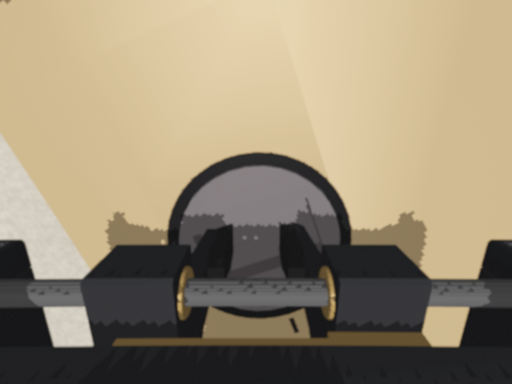

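The moment jumped to 1.18 N m, about 20° past aligned, which is the finger play. That is the stop. Back off to centre within the play, lift straight out and look.

Emit:
send_rows([
  [0.028, 0, 0, 0, -7],
  [0.028, 0, 0, 0, -7],
  [0.028, 0, 0, 0, -5],
  [0.028, 0, 0, -0.01, 0],
  [0.028, 0, 0, -0.02, 0],
  [0.028, 0, 0, -0.04, 0],
  [0.028, 0, 0, -0.04, 0],
  [0.028, 0.03, 0, 0, 0],
  [0.028, 0.03, 0.03, 0, 0],
  [0.028, 0, 0.03, 0, 0],
])

```text
t: 13.05
eef_pos: [529.4, -97.0, 193.3]
eef_rot: [[0.965, -0.263, 0.002], [-0.263, -0.965, 0.001], [0.002, -0.002, -1.0]]
wrist_force: [-0.1, 0.0, -0.7]
opening: 28.0
```

Emit:
send_rows([
  [0.028, 0, 0, -0.02, 0],
  [0.028, 0, 0, 0, 0],
])

```text
t: 13.3
eef_pos: [528.2, -96.1, 214.0]
eef_rot: [[0.965, -0.263, 0.002], [-0.263, -0.965, 0.001], [0.002, -0.002, -1.0]]
wrist_force: [0.7, -0.3, 0.5]
opening: 27.9
```

```bash
python3 - <<'E'
from h import *
o=bot.get_obs(); print(o['t'],o['eef_pos'],o['wrist_force'])
np.save('W9.npy',bot.camera_model('wrist'),allow_pickle=True)
save('wrist','w9.png');b=save('scene','s9.png')
cv2.imwrite('pics/s9c.png',cv2.resize(b[130:290,150:340],None,fx=3.5,fy=3.5,interpolation=cv2.INTER_CUBIC)[:,:,::-1])
E
```

```text
13.3 [528.17080458 -96.06446711 213.96323457] [ 0.70904314 -0.28438131  0.50683818]
```

View pics/w9.png

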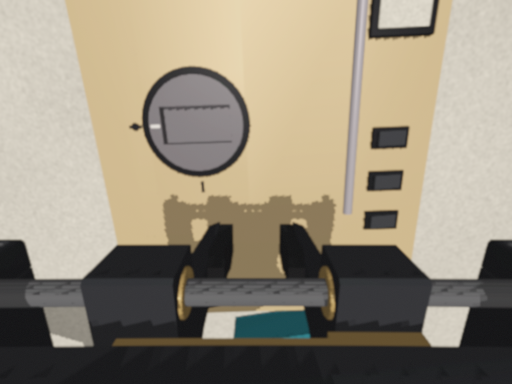

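View pics/s9c.png

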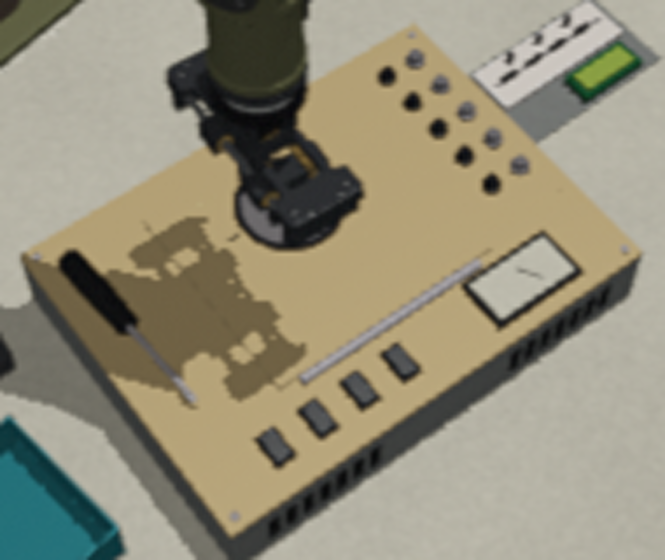

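The mark at (155,126) lines up with the diamond index at (135,127) on the free-edge side. A quick number check follows.

```bash
python3 - <<'E'
from h import *
W=np.load('W9.npy',allow_pickle=True).item()
L,Rr,T,B=[onz(W,p,92) for p in[(149,121),(244,121),(196,73),(196,171)]]
c=(L+Rr+T+B)/4; print('ctr',c)
for n,p,z in[('mark',(155,126),92),('diamond',(135,127),89)]:
    v=onz(W,p,z)-c; print(n,np.linalg.norm(v[:2]),np.degrees(np.arctan2(v[1],v[0]))%360,'expect',180-13.3)
a,b=onz(W,(163,107),92),onz(W,(228,106),92);a2,b2=onz(W,(166,143),92),onz(W,(231,141),92)
for u in(b-a,b2-a2): print('slot dir',np.degrees(np.arctan2(u[1],u[0])),'expect -13.3')
E
```

```text
ctr [488.13382417 -21.85376211  92.        ]
mark 40.61265216973803 169.14579536854544 expect 166.7
diamond 61.538835926750636 168.80917266545168 expect 166.7
slot dir -14.247878844994517 expect -13.3
slot dir -13.396345506654676 expect -13.3
```

```bash
python3 - <<'E'
import cv2
a=cv2.imread('pics/w9.png')[60:200,110:270];cv2.imwrite('pics/w9c.png',cv2.resize(a,None,fx=4,fy=4,interpolation=cv2.INTER_CUBIC))
E
```

```text
(no output)
```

View pics/w9c.png

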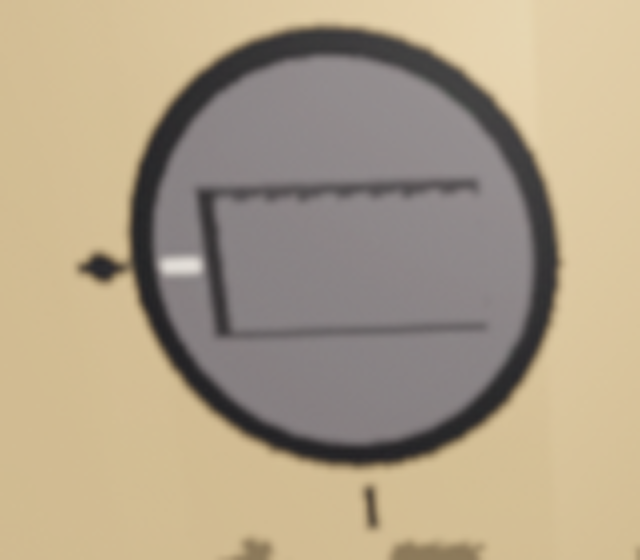

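The mark agrees with the index to 0.3° and the slot points from hinge to free edge. The robot is clear and the hatch is flush, so I'm handing in.

```bash
python3 -c "
from station import bot
print(bot.sign_off()); o=bot.get_obs(); print(o['t'],o['wrist_force'])"
```

```text
the job is handed in; nothing more can be done
None
the job is handed in; nothing more can be done
```

The hatch is closed and its latch is turned clockwise to the stop, all by pushing from above. I handed the job in at about 13.4 s of the 43 s allowed.

- **Hatch:** I pressed it down with closed fingertips until it bottomed at 89.3 mm (89 mm expected) with about 30 N at the wrist. The later pictures show it lying flush.
- **Latch:** I set the fingertips in the slot and turned clockwise until the moment rose from about 0.1 to 1.2 N m. I then backed off within the slot's play and lifted out.
- **Last checks:** The white mark lines up with the free-edge index to about 0.3°. The slot lies within 1° of the hinge-to-free-edge direction. The mark's absolute bearing came out about 2.4° from what the console's estimated yaw predicts. The index mark is off by the same 2°, so I put this down to measurement error.
- **Surroundings:** The tool was clear, with wrist force at noise level. The screwdriver looks unmoved in the pictures. I did not measure the other loose items, but the arm stayed well above them.

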